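Open the latched sample box and hold its gate wide

ROBOT

A 6-joint arm with a two-finger parallel gripper is mounted at the origin on the work surface; the furniture and walls round the work are solid. World frame = base frame: x ahead of the robot, y to its left, z up, the work surface at z = 0. Lengths are in m, angles in rad, forces in N, time in s.
With the tool pointing down it reaches from about 0.275 to 0.825 m from the base axis. Payload 4.9 kg.
Tool frame: the origin (TCP) lies midway between the tips of the shut fingers; the grasp point (between the pads) lies 19 mm behind it (bot.grip_depth is the distance from the TCP to the grasp point, in m); y points along the fingers, x is the direction in which the jaws open and shut, and the axes are right-handed (so a half turn about y gives the same grasp; the last joint's range is limited). The gripper opens to 85 mm and grips with 20 to 120 N. Pads are 22 mm wide; open, the fingers measure 114 mm over their backs; the gripper's body (76 mm by 85 mm) begins 54 mm behind the grasp point. The pads swing forward as they close: fully open they stand 13 mm farther back than shut.
Start: joints at [-1.292, 0.326, -0.193, 1.052, 0, 1.437], TCP at [0.221, -0.504, 0.205] pointing down, gripper open.
Joint ranges: [-2.65, 2.65], [-0.97, 1.79], [-1.3, 1.35], [-1.93, 2.1], [-1.47, 1.37], [-3.14, 3.14]. Speed limits (rad/s): [2.57, 2.57, 3.14, 3.14, 3.14, 3.14].

INTERFACE

Orientations are given as a unit quaternion [w, x, y, z].
In Python, from cell import bot gives the robot as it stands. Calls block until the motion is done:
- bot.move_pose(position, orientation): joint-space move of the TCP to a pose.
- bot.move_linear(position, speed=0.15, rotation=None, until_force=None): straight line of the TCP; rotation=None keeps the orientation; speed is the mean speed in m/s. With until_force (N) it stops when the force on the tool has changed by that much, and returns True; else False.
- bot.goto_joints(angles): joint-space move.
- bot.set_gripper(opening, grasp_force=None): opening from 0.0 (shut) to 1.0 (fully open); grasp_force is the grip in N (None keeps the last); returns when the fingers have stopped.
- bot.wait(seconds).
- bot.solve_ik(position, orientation): joint angles nearest the present ones, or None.
- bot.camera(name): name is "scene" or "top"; returns the picture (420x560x3 uint8, red, green, blue); there is no depth.
- bot.calibration(name): a dict with "mtx" (3x3 intrinsics, pixels), "extrinsics" (4x4, takes a point from world to camera coordinates). Camera axes: x right, y down, z forward; pixel columns grow to the right and rows downward; lengths in m; the calibration is good to about 2 mm. A picture is of the moment at which its call begins. calibration takes no time and is no camera call.
A pose or a line that the arm cannot do raises bot.PlanningError and nothing moves.
- bot.close_job(): hands the job in, once; it reports no verdict.
Trained networks look in the newest picture that a camera, given by its name, has taken for a name from the list of things; names that differ only in an ending like _2 or _b are one class to them, and where a whole thing is asked for, a point or a joint stands for the part that bears it (a point fixed in the world has none). Each returns a list of dicts, best first, with "confidence" (0 to 1); they miss things now and then, are a little off and sometimes report something else, mostly with a low value. They report only what shows in the picture. A call takes as long as a camera call.
- bot.search_frame(camera, thing): "bbox" ([left, top, width, height] in pixels, round what is visible of it).
Readings, each from a call of its own:
- bot.read_clock(): time.
- bot.read_joint_positions(): joint angles.
- bot.read_joint_vel(): joint speeds.
- bot.read_joint_efforts(): joint torques, N m.
- bot.read_position(): TCP position.
- bot.read_tool_rot(): TCP orientation.
- bot.read_ft_force(): force on the tool from outside, world axes, zero at the start.
- bot.read_moment(): the same for the moment, N m.
- bot.read_gripper_width(): opening from 0.0 (shut) to 1.0 (fully open).
Only numpy, scipy, OpenCV 4.12 (cv2) and the standard library are available. Lean on these libraries where they do the work, as an engineer would, in place of code of your own. Each camera call takes 0.05 s, during which the arm holds its last target. There are 200 camera calls.

TASK

I want to slide the rack out of the sample box: lift the box's loose lid off by its knob and set it flat, knob up, on the table clear of the box. Then squeeze the rear catch fully together between the fingers, after it the front catch, and swing the front gate open by its upright post, past the half-way detent until it stands wide open, about a right angle. The gate springs back, so finish while still gripping the post and holding the gate still and wide open; leave the bottles, stick and dish on the table alone.

Things in the scene. Friction and masses are not known exactly. Their poses are not given: they have to be found in the camera images.
- keeper: the sample box, fixed: grey, 110 mm deep (its x), 150 mm wide (y), walls 60 mm high, 6 mm thick; origin at the centre of its underside, z up. Its open front, closed by the gate, faces its -x; on its right (-y) a console, also 60 mm high, carries two catches (y -75 to -137, x -55 to +65 mm). A purple rack stands inside
- lid_knob (a point): centre of the black knob on the loose lid, the place to grip it: knob 28 mm in diameter, 34 mm tall, its top 12 mm above this point. The point is 48 mm above the lid's underside: 48 mm above the table when the lid lies flat on it, 100 mm when it is on the box. It sits at the lid's centre
- lid: the grey lid, 110 x 150 mm (its x, y; along the box's when on), 26 mm high without knob, 0.22 kg; origin at the centre of its underside, z up. Rests on the box's walls with an 8 mm deep locating rim inside them: lift straight up. While on, it leaves no room for a finger at the front catch. The table round x 0.50, y 0.30 m is always clear
- rear_catch (a joint): m the rear catch (the one farther from the gate) has been squeezed: 0 out, 0.012 fully squeezed. Its sliding thumb piece moves along the box's +x towards its fixed thumb piece; it needs about 6 N and stays where it is left. A tail on it blocks the front catch until it has moved about 8 mm
- rear_tab (a point): centre of the outer (-x of the box) face of the rear catch's sliding thumb piece, 30 mm above the console top; the piece is upright, 10 mm thick, 18 mm wide (box y), its top 14 mm above this point. Moves with the catch
- rear_fin_face (a point): centre of the outer (+x of the box) face of the rear catch's fixed thumb piece, same size and height, at x +56, y -115 mm in the box's frame. The outer faces are 34 mm apart at rest, 22 mm fully squeezed. This piece does not give: close the fingers about the place that is midway once squeezed, 11 mm in from this face
- rear_fin: the fixed thumb piece of the rear catch, plastic; origin at the middle of its foot
- front_catch (a joint): m the front catch (next to the gate) has been squeezed: 0 out with its bolt across the front of the gate, 0.012 fully squeezed; the gate is free from about 7 mm. Slides along the box's -y towards its fixed thumb piece, needs about 6 N, stays where it is left
- front_tab (a point): centre of the outer (+y of the box) face of the front catch's sliding thumb piece, 30 mm above the console top; 10 mm thick, 18 mm wide (box x), top 14 mm above. Moves with the catch
- front_fin_face (a point): centre of the outer (-y of the box) face of the front catch's fixed thumb piece, at x -35, y -112 mm in the box's frame; the outer faces are 34 mm apart at rest, 22 mm fully squeezed; midway is then 11 mm in from this face. It does not give
- front_fin: the fixed thumb piece of the front catch, plastic; origin at the middle of its foot
- gate (a joint): rad the front gate has swung open: 0 shut, stop at 1.75. Hinged upright at the box's left (+y) front corner; its free end swings out to the box's -x, then to its left (turning clockwise seen from above). A spring pulls it shut (2 to 3 N at the post); a detent at about 0.5 to 0.9 rad takes a few N more. Let go, it falls back and rests on the detent (0.9 rad)
- gate_hinge (a point): on the gate's vertical hinge axis, 86 mm above the table, at x -60, y +80 mm in the box's frame; the post goes round this point at 99 mm
- post_grip (a point): on the axis of the black upright round post on the gate, the place to grip: 14 mm in diameter, 86 mm above the table, its top 20 mm above this point, the gate's top edge 30 mm below. With the gate shut it is 14 mm in front (-x) of the hinge and 98 mm to its right (-y) in the box's frame; moves with the gate
- white_bottle_mid (a point): bystander, leave alone: plain white capped bottle, 39 mm diameter, 89 mm tall, point at its centre
- dropper_mid (a point): bystander, leave alone: small dropper bottle, 27 mm diameter, 60 mm tall, point at its centre
- grey_stick_mid (a point): bystander, leave alone: grey round-topped stick, 32 mm diameter, 58 mm tall, point at its centre
- dish_mid (a point): bystander, leave alone: flat round clear dish, 90 mm diameter, 16 mm tall, point at its centre

How it is judged:
By the outcome, as a careful person would: the job done as asked, in the order asked, and still so for the second after the job is handed in, while the arm keeps its last pose, push and grip.
It also fails if it takes over 69 s, if anything falls off the work surface, if the arm or the gripper's body presses on something with over 40 N, if the wrist force passes 120 N, or if a joint passes its speed limit or range.

## Working session

There is one attempt and no reset: what is moved stays moved. The work goes in short steps, each a Python script; the robot and the scene stay as the last script left them, time stands still between calls to the robot, and variables do not carry over. Pictures are saved under pics/ and viewed, about 8 in all and at most 12, crops included, and the job is handed in when it is done.

```bash
mkdir -p pics; python3 - <<'E'
from cell import bot
import cv2,numpy as np
for n in("scene","top"):
    im=bot.camera(n); cv2.imwrite(f"pics/{n}0.png",im[:,:,::-1])
    c=bot.calibration(n); print(n,np.round(c["mtx"],1).tolist(),np.round(c["extrinsics"],4).tolist())
    for t in("keeper","lid_knob","lid","rear_tab","rear_fin","front_tab","front_fin","post_grip","gate","white_bottle_mid","dropper_mid","grey_stick_mid","dish_mid"):
        r=bot.search_frame(n,t); print(t,[(np.round(d["bbox"]).astype(int).tolist(),round(d["confidence"],2)) for d in r[:2]])
a=cv2.imread("pics/scene0.png");b=cv2.imread("pics/top0.png")
E
```

```text
scene [[533.1, 0.0, 280.3], [0.0, 533.1, 203.0], [0.0, 0.0, 1.0]] [[-0.8623, -0.5063, -0.0057, 0.4651], [-0.2573, 0.4478, -0.8563, 0.2755], [0.4361, -0.737, -0.5164, 0.8317], [0.0, 0.0, 0.0, 1.0]]
keeper [([207, 187, 108, 110], 0.67)]
lid_knob [([207, 208, 86, 54], 0.75)]
lid [([208, 206, 90, 60], 0.63), ([266, 191, 20, 28], 0.48)]
rear_tab [([269, 189, 16, 30], 0.66)]
rear_fin [([260, 188, 11, 17], 0.66), ([240, 227, 54, 68], 0.28)]
front_tab [([286, 209, 17, 37], 0.61)]
front_fin [([267, 190, 18, 26], 0.28)]
post_grip [([239, 224, 56, 68], 0.88)]
gate [([238, 226, 57, 61], 0.86)]
white_bottle_mid [([278, 174, 18, 34], 0.69)]
dropper_mid [([341, 228, 8, 23], 0.55), ([205, 191, 108, 104], 0.54)]
grey_stick_mid [([174, 260, 21, 29], 0.6), ([203, 206, 91, 59], 0.55)]
dish_mid [([311, 200, 39, 26], 0.74)]
top [[492.3, 0.0, 285.6], [0.0, 492.3, 213.3], [0.0, 0.0, 1.0]] [[0.0139, -0.9996, 0.024, -0.0843], [-0.9971, -0.0157, -0.0749, 0.5943], [0.0752, -0.0229, -0.9969, 1.1103], [0.0, 0.0, 0.0, 1.0]]
keeper [([206, 184, 109, 59], 0.84), ([190, 171, 13, 12], 0.47)]
lid_knob [([212, 179, 72, 60], 0.7)]
lid [([214, 178, 76, 57], 0.8)]
rear_tab [([288, 196, 21, 28], 0.65)]
rear_fin []
front_tab [([271, 223, 20, 24], 0.5)]
front_fin [([294, 226, 3, 5], 0.57)]
post_grip [([207, 227, 70, 15], 0.73)]
gate [([206, 224, 71, 20], 0.79), ([294, 225, 4, 8], 0.51)]
white_bottle_mid [([331, 184, 22, 17], 0.54)]
dropper_mid [([305, 269, 13, 9], 0.43)]
grey_stick_mid [([190, 171, 14, 13], 0.71)]
dish_mid [([338, 226, 36, 37], 0.87)]
```

View pics/scene0.png

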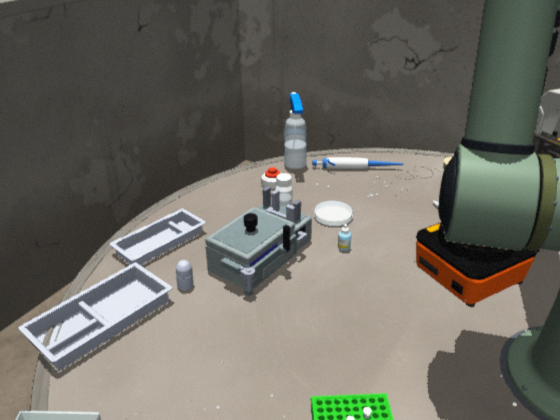

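View pics/top0.png

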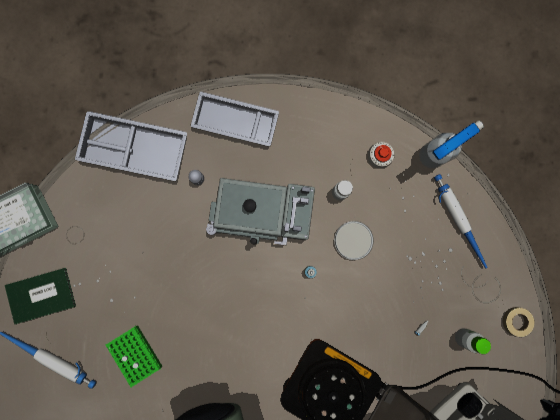

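The scene picture shows the box at about (255,245) px with its knob at (250,222), the post at (287,237), the thumb pieces at (265–298, 190–215). The top picture shows the lid with its knob at (249,206), the console at (300,210), the post at (253,240), and the bystanders around the box. I'll enlarge both next.

```bash
python3 - <<'E'
import cv2
a=cv2.imread("pics/scene0.png")[180:300,195:355];b=cv2.imread("pics/top0.png")[160:280,185:345]
cv2.imwrite("pics/s_c.png",cv2.resize(a,None,fx=5,fy=5,interpolation=cv2.INTER_CUBIC))
cv2.imwrite("pics/t_c.png",cv2.resize(b,None,fx=5,fy=5,interpolation=cv2.INTER_CUBIC))
E
```

```text
(no output)
```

View pics/s_c.png

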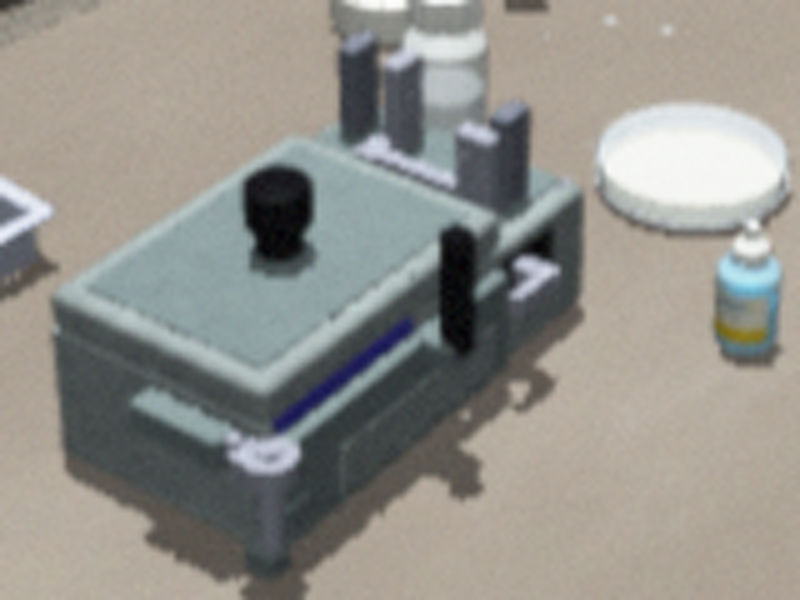

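View pics/t_c.png

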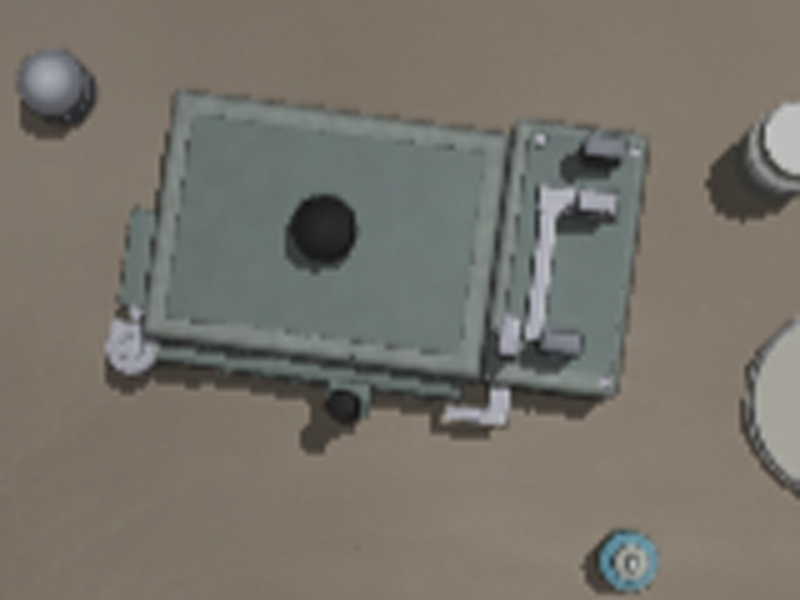

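The scene crop shows the lid corners at (55,300), (262,385), (497,210), (293,137), the knob top at (278,180), the post top at (458,230) and the four thumb pieces' tops. The top crop shows the same features, so I'll fit the box pose to all of them together.

```bash
cat > h.py <<'E'
from cell import bot
import cv2,numpy as np
from scipy.spatial.transform import Rotation as R
def proj(n,P):
    c=bot.calibration(n);E=np.array(c["extrinsics"])
    return cv2.projectPoints(np.array(P,float).reshape(-1,1,3),cv2.Rodrigues(E[:3,:3])[0],E[:3,3],np.array(c["mtx"]),None)[0][:,0]
def w(p,box):
    x,y,t=box;p=np.atleast_2d(np.array(p,float))/1000
    return R.from_euler('z',t).apply(p)+[x,y,0]
E
cat > fit.py <<'E'
from h import *
from scipy.optimize import least_squares
pts=dict(k=(0,0,112),a=(55,75,78),b=(55,-75,78),c=(-55,75,78),d=(-55,-75,78),post=(-74,-18,106),rf=(51,-115,104),rt=(27,-115,104),ff=(-35,-107,104),ft=(-35,-83,104),e=(65,-137,60),f=(-55,-137,60))
top=dict(k=(324,229),a=(178,93),b=(505,132),c=(147,333),d=(484,375),post=(344,400),rf=(607,142),rt=(599,198),ff=(562,338),ft=(511,326),e=(648,135),f=(615,393))
sc=dict(k=(279,180),a=(55,297),b=(293,137),c=(262,385),d=(497,212),post=(458,231),rf=(357,40),rt=(403,58),ff=(512,108),ft=(478,130),e=None,f=(583,185))
def res(p):
    o=[]
    for n,D,off in(("top",top,(185,160)),("scene",sc,(195,180))):
        ks=[k for k in D if D[k]]
        u=(np.array([D[k] for k in ks])+.5)/5-.5+off
        o.append(proj(n,w([pts[k] for k in ks],p[:3]))-u)
    return o
for sel in([0,1],[0],[1]):
    s=least_squares(lambda p:np.concatenate([res(p)[i].ravel() for i in sel]),[.56,0,-.1],loss='soft_l1')
    print(sel,s.x.round(4),'cost',s.cost)
    if len(sel)==2:
        for r in res(s.x):print(r.round(1).tolist())
        np.save("box.npy",s.x);box=s.x
for n,p in dict(knob=(0,0,100),rsq=(45,-115,90),fsq=(-35,-101,90),post=(-74,-18,86),hinge=(-60,80,86)).items(): print(n,w(p,box)[0].round(4))
print(proj("top",[[.5,.3,0]]))
# bystander rough positions at z~mid from top
c=bot.calibration("top");E=np.array(c["extrinsics"]);K=np.array(c["mtx"])
for n,u,z in(("white",(344,188),.089),("dropper",(310,271),.06),("stick",(196,177),.058),("dish",(354,240),.016)):
    d=E[:3,:3].T@np.linalg.solve(K,[*u,1]);C=-E[:3,:3].T@E[:3,3];print(n,(C+d*(z-C[2])/d[2]).round(3))
E
python3 fit.py
```

```text
[0, 1] [ 0.6058  0.0027 -0.1068] cost 13.004992530370206
[[0.4, -0.7], [-0.4, -1.0], [2.0, -0.4], [-0.8, 0.7], [0.1, 0.6], [0.6, 0.9], [0.1, 0.1], [0.4, -0.0], [0.7, 0.2], [-0.2, 1.2], [1.1, -0.9], [1.5, 0.7]]
[[-0.6, 0.3], [-1.8, -0.4], [-0.5, -1.1], [0.7, 2.3], [1.0, 0.6], [-0.1, 0.9], [-0.5, 0.7], [-0.8, 0.3], [-0.8, 0.7], [-0.9, 1.3], [0.6, 0.1]]
[0] [ 0.606   0.0036 -0.1059] cost 5.274992890157974
[1] [ 6.065e-01  4.000e-04 -1.101e-01] cost 5.322967756976847
knob [0.6058 0.0027 0.1   ]
rsq [ 0.6383 -0.1165  0.09  ]
fsq [ 0.5602 -0.094   0.09  ]
post [ 0.5303 -0.0073  0.086 ]
hinge [0.5547 0.0886 0.086 ]
[[122.83095508 252.55375464]]
white [ 0.648 -0.201  0.089]
dropper [ 0.466 -0.13   0.06 ]
stick [0.671 0.127 0.058]
dish [ 0.536 -0.235  0.016]
```

```bash
cat >> h.py <<'E'
box=np.load("box.npy"); G=bot.grip_depth
def q(a):  # tool down, jaws along box-frame angle a
    a=a+box[2];c,s=np.cos(a),np.sin(a)
    x=R.from_matrix(np.array([[c,0,-s],[s,0,c],[0,-1,0]])).as_quat();return [x[3],x[0],x[1],x[2]]
def T(p,dz=0): # TCP for grasp point p (box mm)
    return w(p,box)[0]+[0,0,-G+dz]
def snap(name,n="scene",crop=None,f=1):
    im=bot.camera(n)[:,:,::-1]
    if crop: im=im[crop[1]:crop[3],crop[0]:crop[2]]
    cv2.imwrite("pics/"+name,cv2.resize(im,None,fx=f,fy=f,interpolation=cv2.INTER_CUBIC))
E
python3 - <<'E'
from h import *
print(G,bot.read_clock(),bot.read_tool_rot(),q(0))
pi=np.pi
for n,p,a0 in(("knob",(0,0,100),pi/2),("rear",(46.5,-115,90),0),("front",(-35,-102,90),pi/2),("post",(-74,-18,86),0),("postend",(-158,94,86),-pi/2)):
    for a in(a0,a0+pi if a0<=0 else a0-pi):
        s=bot.solve_ik(T(p).tolist(),q(a));u=bot.solve_ik(T(p,.1).tolist(),q(a))
        print(n,round(a,2),None if s is None else np.round(s,2),u is not None)
for a in (pi/2,-pi/2):
    for z in(.03,.15):
        s=bot.solve_ik([.5,.3,z],q(a));print(a,s is not None and np.round(s,2))
E
```

```text
0.0187 1.4 [-0.59185088  0.5918718  -0.38689939  0.3869227 ] [np.float64(-0.7060985633111337), np.float64(0.7060985633111337), np.float64(-0.03774677323894942), np.float64(0.03774677323894942)]
knob 1.57 [-0.12  0.53 -0.21  0.83  0.   -0.01] True
knob -1.57 [-0.12  0.53 -0.21  0.83  0.    3.13] True
rear 0 [-0.29  0.62 -0.09  0.87  0.    1.38] True
rear 3.14 [-0.29  0.62 -0.09  0.87  0.   -1.76] True
front 1.57 [-0.3   0.48 -0.33  0.76  0.   -0.19] True
front -1.57 [-0.3   0.48 -0.33  0.76  0.    2.95] True
post 0 [-0.15  0.43 -0.43  0.71  0.    1.52] True
post 3.14 [-0.15  0.43 -0.43  0.71  0.   -1.62] True
postend -1.57 [ 0.09  0.33 -0.58  0.65  0.   -2.95] True
postend 1.57 [ 0.09  0.33 -0.58  0.65  0.    0.19] True
1.5707963267948966 [ 0.41  0.55 -0.32  0.69  0.    0.52]
1.5707963267948966 [ 0.41  0.43 -0.19  0.96  0.    0.52]
-1.5707963267948966 [ 0.41  0.55 -0.32  0.69  0.   -2.62]
-1.5707963267948966 [ 0.41  0.43 -0.19  0.96  0.   -2.62]
```

```bash
python3 - <<'E'
from h import *
a=np.pi/2
bot.set_gripper(0.75,40)
bot.move_pose(T((0,0,100),.08).tolist(),q(a))
bot.move_linear(T((0,0,100),.003).tolist(),speed=.12)
bot.set_gripper(0.0,40)
print("grip",bot.read_gripper_width(),28/85,bot.read_clock(),bot.read_ft_force())
bot.move_linear(T((0,0,100),.10).tolist(),speed=.1)
print("lift",bot.read_gripper_width(),bot.read_ft_force(),bot.read_clock())
snap("lift.png",crop=(150,100,410,300),f=3)
E
```

```text
grip 0.0011951531762122408 0.32941176470588235 5.4417 [-0.27773892 -0.49129876  4.03170049]
lift -0.0023095272058116885 [ 0.75896224  0.35094884 -0.24542485] 6.5583
```

View pics/lift.png

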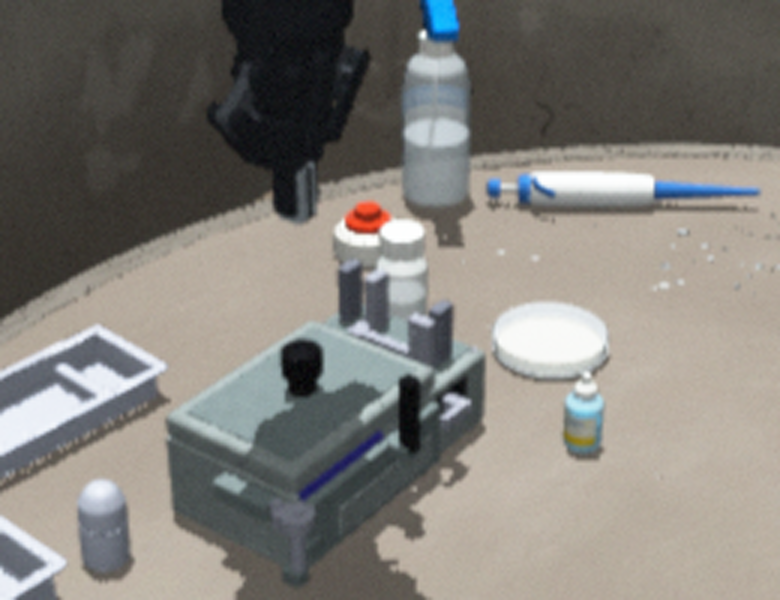

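The fingers shut without gripping: the knob is still on the lid at crop (302,365), with the empty fingertips above it at (295,215). I'll check the TCP readings against the picture.

```bash
python3 - <<'E'
from h import *
p=bot.read_position();print(p,T((0,0,100),.1),bot.read_tool_rot(),q(np.pi/2),bot.read_joint_positions().round(3) if hasattr(bot.read_joint_positions(),'round') else bot.read_joint_positions())
print("tcp px in lift crop",(proj("scene",[p])-[150,100])*3, proj("top",[p]))
print("knob top px",(proj("scene",w((0,0,112),box))-[150,100])*3)
im=bot.camera("top")
cv2.imwrite("pics/top1.png",cv2.resize(im[150:290,180:340,::-1],None,fx=5,fy=4.2*5/4.2,interpolation=cv2.INTER_CUBIC)[:600])
E
```

```text
[0.60518033 0.00274249 0.18037905] [0.60580126 0.00267538 0.1813    ] [ 0.52642258 -0.52554195 -0.47220529  0.47297683] [np.float64(-0.5259780816285535), np.float64(0.5259780816285535), np.float64(0.47259608297820943), np.float64(-0.47259608297820943)] [-0.117  0.446 -0.077  1.049  0.    -0.011]
tcp px in lift crop [[296.33363027 255.69258195]] [[248.09298527 201.84505097]]
knob top px [[299.4128161  347.62168417]]
```

View pics/top1.png

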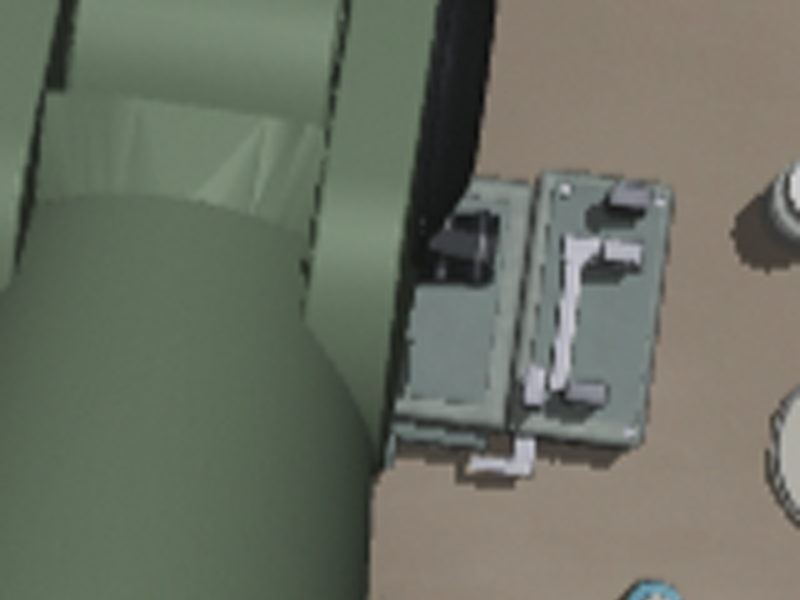

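The top view only shows the arm hiding the lid, with the console at (600,310). In the scene picture the real fingertips are about 13 px (about 35 mm) above the projected TCP, which would explain the miss. I'll touch the bare table with the shut fingers to measure the offset.

```bash
python3 - <<'E'
from h import *
bot.move_pose([.42,-.03,.10],q(np.pi/2))
print(bot.read_ft_force(),bot.read_position())
snap("ta.png",crop=(200,150,400,300),f=2)
h=bot.move_linear([.42,-.03,-.005],speed=.05,until_force=4)
print(h,bot.read_position(),bot.read_ft_force(),bot.read_gripper_width(),bot.read_clock())
p=bot.read_position()
print("px",(proj("scene",[[.42,-.03,.1],p])-[200,150])*2)
snap("tb.png",crop=(200,150,400,300),f=2)
cv2.imwrite("pics/tab.png",cv2.hconcat([cv2.imread("pics/ta.png"),cv2.imread("pics/tb.png")]))
bot.move_linear([.42,-.03,.10])
E
```

```text
[ 0.99965162 -0.77183036  0.80680563] [ 0.42207871 -0.03044274  0.1008034 ]
False [ 0.42019345 -0.03003192 -0.00481303] [0.23926671 0.06491965 0.33914712] -0.002450294850206657 9.7917
px [[287.81790585 180.08085403]
 [281.63877324 268.20730446]]
```

View pics/tab.png

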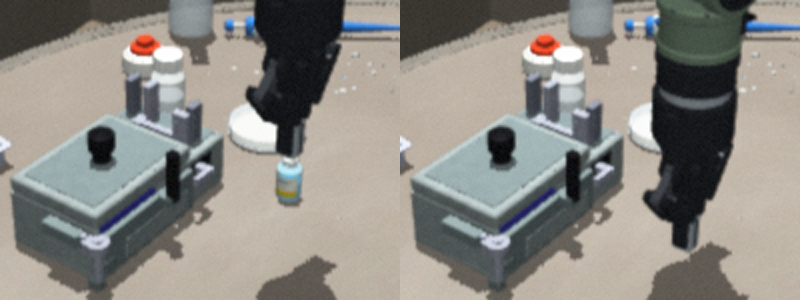

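In the left view the tip is at (288,155) against a projected (288,180). In the right view it is at (285,248) against (282,268), and there was no contact at z = -5 mm. So the fingertips really are about 30 mm above the reported TCP. I'll touch deeper to get an exact number.

```bash
python3 - <<'E'
from h import *
bot.move_linear([.42,-.03,.0],speed=.15)
bot.wait(.3)
h=bot.move_linear([.42,-.03,-.05],speed=.025,until_force=4)
print(h,bot.read_position(),bot.read_ft_force(),bot.read_clock(),bot.read_tool_rot())
bot.move_linear([.42,-.03,.08])
E
```

```text
True [ 0.41992326 -0.02998369 -0.02606234] [-0.58251069  0.91986458  7.48364564] 12.925 [ 0.5260447  -0.52594081 -0.47254023  0.47261926]
```

```bash
sed -i 's/^def T(p,dz=0):.*/OFF=-0.0255 # measured: real tips sit this much above reported TCP\ndef T(p,dz=0):/; s/\[0,0,-G+dz\]/[0,0,-G+dz+OFF]/' h.py; python3 - <<'E'
from h import *
a=np.pi/2
k=T((0,0,112)); k[2]+=G   # tips on knob top
bot.move_pose((k+[0,0,.03]).tolist(),q(a)); bot.wait(.2)
h=bot.move_linear((k-[0,0,.008]).tolist(),speed=.03,until_force=4)
p=bot.read_position();print(h,"knob top touch, true tip z by OFF:",p[2]-OFF,bot.read_ft_force())
if h:
    bot.move_linear((p+np.array([0,0,.04])).tolist())
    bot.set_gripper(0.75,40)
    bot.move_linear(T((0,0,100),.002).tolist(),speed=.12)
    print(bot.read_ft_force())
    bot.set_gripper(0.0,40)
    print("grip",bot.read_gripper_width(),bot.read_ft_force(),bot.read_clock())
    if bot.read_gripper_width()>.2:
        bot.move_linear(T((0,0,100),.10).tolist(),speed=.1)
        print("lift",bot.read_gripper_width(),bot.read_ft_force(),bot.read_position(),bot.read_clock())
snap("lift2.png",crop=(150,100,410,300),f=2.5)
E
```

```text
True knob top touch, true tip z by OFF: 0.11114003944480434 [-0.70672202  1.23377089  4.78516838]
[-0.18771691  0.09955919 -0.70753326]
grip 0.3072538454639101 [-1.33011174  0.08136364  5.62577925] 17.9167
lift 0.3057891977247811 [-0.33114378  0.4389057  -2.02410318] [0.60517424 0.0027596  0.15493452] 19.05
```

View pics/lift2.png

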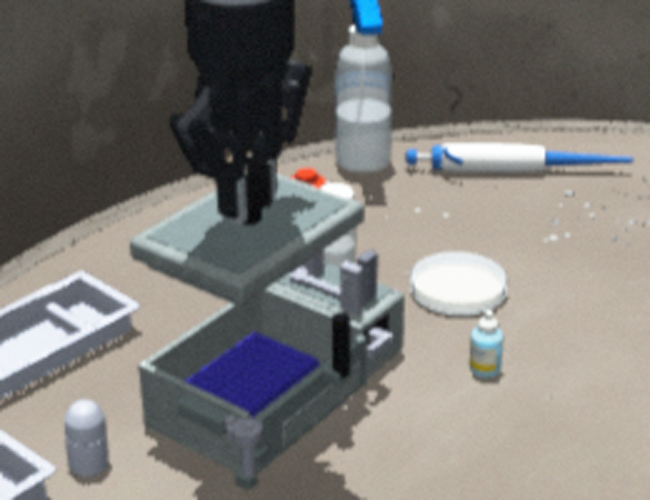

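The lid is held level above the box, with the rack visible at (255,370); weight reading and grip width both agree. Next I'll set it down at (0.50, 0.30).

```bash
python3 - <<'E'
from h import *
a=np.pi/2
z=.048+.002-G+OFF
bot.move_pose([.50,.30,z+.06],q(a))
bot.move_linear([.50,.30,z+.012],speed=.12); bot.wait(.2)
h=bot.move_linear([.50,.30,z-.006],speed=.03,until_force=3)
p=bot.read_position();print(h,p[2]-z,bot.read_ft_force(),bot.read_gripper_width())
bot.set_gripper(0.7)
bot.move_linear([p[0],p[1],z+.12],speed=.2)
# rear catch approach
o=62/85
bot.set_gripper(o,40)
c=(46.5,-115,90)
bot.move_pose(T(c,.10).tolist(),q(0))
snap("lid_s.png",crop=(20,150,280,400),f=2);
bot.move_linear(T(c,.05).tolist(),speed=.15)
print(bot.read_position(),T(c,.05),bot.read_clock())
snap("rear.png",crop=(200,100,360,260),f=3.125)
cv2.imwrite("pics/m1.png",cv2.hconcat([cv2.resize(cv2.imread("pics/lid_s.png"),(380,500)),cv2.resize(cv2.imread("pics/rear.png"),(420,500))]))
E
```

```text
True 0.0010331580605712452 [-0.85760121 -0.43078459  5.80463262] 0.30915798467886296
[ 0.63973811 -0.11591136  0.09587988] [ 0.63977589 -0.11662665  0.0958    ] 25.075
```

View pics/m1.png

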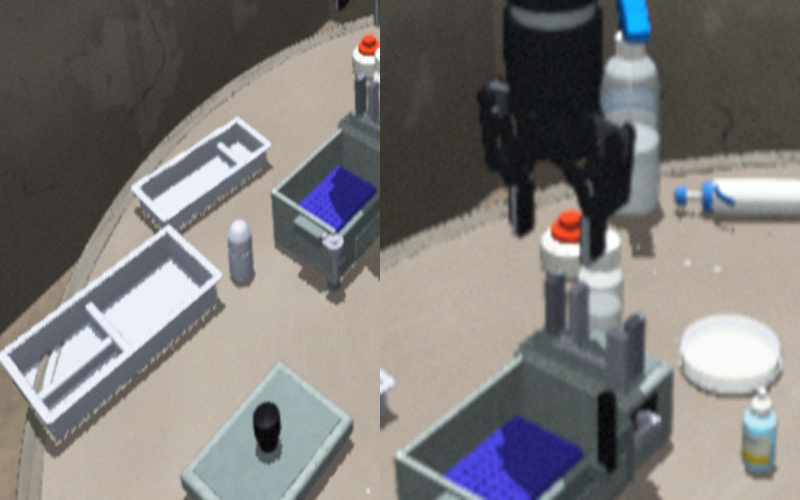

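The lid lies flat, knob up, at left (268,430). The open fingers at right (520,230) and (593,260) straddle the rear thumb pieces at (553,300) and (578,310). I'll descend and squeeze.

```bash
python3 - <<'E'
from h import *
c=(46.5,-115,90)
h=bot.move_linear(T(c,0).tolist(),speed=.06,until_force=8)
print(h,bot.read_position(),T(c),bot.read_ft_force())
if not h:
    bot.set_gripper(0.0,40); bot.wait(.3)
    print("squeezed mm",85*bot.read_gripper_width(),bot.read_position(),bot.read_ft_force(),bot.read_clock())
    bot.set_gripper(62/85)
bot.move_linear(T(c,.06).tolist(),speed=.2)
snap("rear2.png",crop=(200,150,360,270),f=4)
E
```

```text
False [ 0.6401464  -0.1167338   0.04616657] [ 0.63977589 -0.11662665  0.0458    ] [ 0.95919395  0.4621657  -0.47363979]
squeezed mm 20.63834306879902 [ 0.63798836 -0.11645248  0.04606764] [-6.07855325  0.79284359  5.93076977] 26.8583
```

View pics/rear2.png

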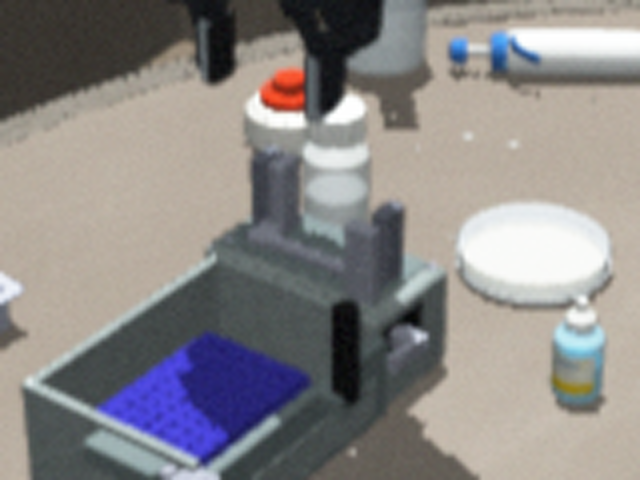

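The rear pieces now stand together at (262,190)/(282,190); the squeezed width of 20.6 mm matches, since the reading ran about 2 mm low on the 28 mm knob as well. Now the front catch.

```bash
python3 - <<'E'
from h import *
a=np.pi/2
c=(-35,-102.5,90)
bot.set_gripper(60/85,40)
bot.move_pose(T(c,.06).tolist(),q(a))
h=bot.move_linear(T(c,0).tolist(),speed=.06,until_force=8)
print(h,bot.read_position(),T(c),bot.read_ft_force())
if not h:
    bot.set_gripper(0.0,40); bot.wait(.3)
    print("squeezed mm",85*bot.read_gripper_width(),bot.read_position(),bot.read_ft_force(),bot.read_clock())
    bot.set_gripper(60/85)
bot.move_linear(T(c,.06).tolist(),speed=.2)
p=(-74,-18,86)
bot.set_gripper(.55,60)
bot.move_pose(T(p,.06).tolist(),q(np.pi))
print(bot.read_joint_positions())
snap("front2.png",crop=(200,150,360,270),f=4)
E
```

```text
False [ 0.56046965 -0.09563162  0.04621553] [ 0.56007303 -0.09550903  0.0458    ] [0.09962259 0.26407491 0.23013842]
squeezed mm 22.59997653825237 [ 0.5605402  -0.09715182  0.04701797] [-2.70766725 -3.94303064  5.56224436] 31.3167
[-1.53253537e-01  3.84548719e-01 -3.93765260e-01  7.92448401e-01
 -7.35499189e-05 -1.61636119e+00]
```

View pics/front2.png

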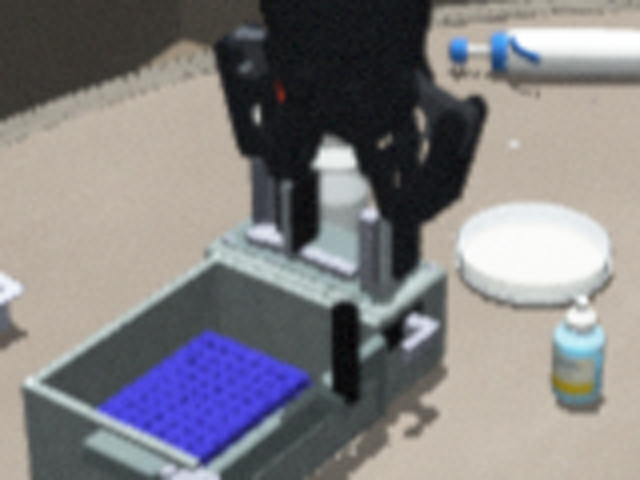

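The fingers stand above the post (post top at (345,305), tips at (300,245) and (405,270)). The bolt has moved right to about (418,330). The front squeeze read 22.6 mm against 20.6 mm for the rear, and the tool was dragged towards -y, so it may be about 2 mm short. I'll squeeze it again, biased further towards the fixed piece.

```bash
python3 - <<'E'
from h import *
a=np.pi/2
c=(-35,-106,90)
bot.set_gripper(60/85,60)
bot.move_pose(T(c,.06).tolist(),q(a))
h=bot.move_linear(T(c,0).tolist(),speed=.08,until_force=8)
print(h,bot.read_ft_force())
if not h:
    bot.set_gripper(0.0,60)
    for i in range(3):
        bot.wait(.25);print("squeezed mm",85*bot.read_gripper_width(),bot.read_position(),bot.read_ft_force(),bot.read_clock())
    bot.set_gripper(60/85)
bot.move_linear(T(c,.06).tolist(),speed=.2)
E
```

```text
False [-0.76005423  1.62527294  0.37667806]
squeezed mm 21.8974539798617 [ 0.56038481 -0.09708048  0.04682   ] [-0.69495839  3.5559985   5.20562756] 36.9667
squeezed mm 22.061188054367754 [ 0.56043015 -0.09712152  0.04681536] [-0.46727327  3.15736573  5.529778  ] 37.2167
squeezed mm 22.297272963825954 [ 0.5604465  -0.09710921  0.04683727] [-0.23194069  4.21147353  5.31384055] 37.4667
```

Both squeezes settled at the same centre (y = -0.0971), and at 60 N the width stayed near 22 mm, so the front catch is at its stop. The gate comes next; the catch centre suggests the box is about 2 mm further to -y than the fit.

```bash
python3 - <<'E'
from h import *
import h
h.box[1]-=.002
p=(-74,-18,86); hz=np.array([-60,80])
def P(t):
    r=R.from_euler('z',-t).apply([-14,-98,0]);return (hz[0]+r[0],hz[1]+r[1],86)
bot.set_gripper(.55,60)
bot.move_pose(T(p,.06).tolist(),q(np.pi))
s=bot.move_linear(T(p).tolist(),speed=.08,until_force=8)
print(s,bot.read_position(),T(p),bot.read_ft_force())
if not s:
    bot.set_gripper(0.0,60)
    print("post mm",85*bot.read_gripper_width(),bot.read_position(),bot.read_ft_force(),bot.read_clock())
    for t in np.linspace(0,1.6,9)[1:]:
        bot.move_linear(T(P(t)).tolist(),speed=.06,rotation=q(np.pi-t))
        f=np.array(bot.read_ft_force());print(round(t,2),np.round(f,1),round(85*bot.read_gripper_width(),1),(np.array(bot.read_position())-T(P(t))).round(4),bot.read_clock())
        if np.linalg.norm(f)>35 or bot.read_gripper_width()<.08: print("STOP");break
snap("gate_s.png",crop=(120,130,400,400),f=1.6)
snap("gate_t.png","top",crop=(60,140,340,410),f=1.3)
a=cv2.imread("pics/gate_s.png");b=cv2.imread("pics/gate_t.png")
cv2.imwrite("pics/gate.png",cv2.hconcat([a,cv2.resize(b,(350,a.shape[0]))]))
E
```

```text
False [ 0.53066742 -0.00940862  0.04210929] [ 0.530304   -0.00933276  0.0418    ] [-0.39529588 -0.74315405  0.18876259]
post mm 12.36186015504849 [ 0.5305586  -0.00941247  0.04239506] [-1.94711751  0.2213384   4.59768498] 41.2333
0.2 [-0.2 -0.7  6.4] 12.4 [ 0.0008 -0.0004  0.0006] 41.7167
0.4 [-1.7 -2.1  6.5] 12.4 [ 0.0005 -0.0005  0.0005] 42.2
0.6 [-0.6 -2.6  7.4] 12.9 [ 0.0006 -0.0008  0.0006] 42.6833
0.8 [-4.7  0.  10.4] 12.6 [-0.0007 -0.      0.0004] 43.1667
1.0 [-5.5 -1.8 14.5] 12.6 [-0.001   0.0001  0.0005] 43.65
1.2 [-6.4 -1.2 13.6] 12.4 [-0.0012  0.0001  0.0005] 44.1333
1.4 [-8.3  0.8 14.2] 12.4 [-0.0017  0.0005  0.0005] 44.6167
1.6 [-7.4  1.7 14.9] 12.5 [-0.002   0.001   0.0005] 45.1
```

View pics/gate.png

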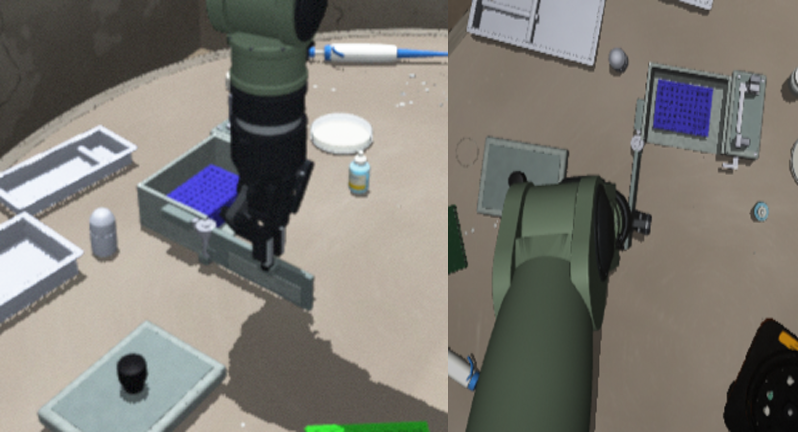

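The gate stands wide open, perpendicular to the box front (in the right picture from the hinge at (637,143) to its end at (628,245)). The post is still gripped and the lid lies flat and clear. One stillness check, then hand in.

```bash
python3 - <<'E'
from h import *
bot.wait(.6)
print(bot.read_position(),bot.read_ft_force(),np.abs(bot.read_joint_vel()).max(),85*bot.read_gripper_width(),bot.read_clock())
bot.close_job()
E
```

```text
[0.45741924 0.1146597  0.04228382] [-6.99198914  1.43776707 15.43533339] 0.0028762546324519298 12.675403722281951 45.8
the job is handed in; nothing more can be done
```

The job is done and handed in at 45.8 s. The lid lies flat, knob up, at about (0.50, 0.30). Both catches are squeezed, rear first and then front. The gate is held at about 1.6 rad with the post still gripped.

- **First lid grasp:** it closed on nothing, because the real fingertips sit about 25.5 mm above the reported tool position. I measured this by touching the table and the knob top, then corrected every later move for it.
- **Rear catch:** it closed to 20.6 mm for a nominal 22 mm. The width reading also ran about 2 mm low on the knob, so this fits a full squeeze.
- **Front catch:** the first squeeze read 22.6 mm, about 2 mm wider than the rear, so I squeezed it again at 60 N. It read 21.9 to 22.3 mm and settled at the same place, so I took it as at its stop. That small disagreement with the rear reading remains.
- **Gate:** the last pictures show it perpendicular to the box front. Before hand-in the arm was still, with the post in the grip at 12.7 mm for a nominal 14 mm. The tool force was about 17 N, mostly upward, and I did not look into its cause.
- **Bystanders:** I sent no move near them, and they looked unmoved in the pictures. I did not measure their positions again.

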